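# Switch the repeater on and the idle charger off

## Robot

A 6-joint arm with a two-finger parallel gripper is mounted at the origin on the work surface. World frame = base frame: x ahead of the robot, y to its left, z up, the work surface at z = 0. Lengths are in m, angles in degrees, forces in N, time in s.
With the tool pointing down it reaches from about 0.25 to 0.725 m from the base axis. Payload 9.7 kg.
Tool frame: the origin (TCP) lies on the centre line of the jaws, within the pads' length; the fingertips stand bot.nose_length ahead of it and the grasp point (between the pads) lies 11 mm behind it (bot.nose_length is the distance from the TCP to the fingertips, in m); z points along the fingers, y is the line along which they close (so a half turn about z gives the same grasp; the last joint's range is limited). The gripper opens to 85 mm and grips with 20 to 120 N. Pads are 22 mm wide; open, the fingers measure 114 mm over their backs; the gripper's body (76 mm by 85 mm) begins 54 mm behind the grasp point. The pads swing forward as they close: fully open they stand 13 mm farther back than shut.
Start: joints at [67.953, 4.979, 10.078, 95.1, 0, 90], TCP at [0.206, 0.51, 0.207] pointing down, gripper open.
Joint ranges: [-179.16, 179.16], [-48.56, 103.87], [-65.8, 70.77], [-126.05, 130.52], [-82.76, 87.17], [-180, 180]. Speed limits (degrees/s): [127.2, 127.2, 147.25, 180, 180, 180].

## Interface

Orientations are given as [roll, pitch, yaw] about the fixed x, y, z axes, in that order (R = Rz(yaw) Ry(pitch) Rx(roll)).
In Python, from workcell import bot gives the robot as it stands. The module is installed in compiled form; this text tells all that it offers.
- The arm moves only by the shell command python3 -m inch 'ROWS' [OPENING] [FORCE]. ROWS is JSON, a list of rows, each a list of 4 numbers: the shift along the world's x, y, z in cm, then the turn about the world's z in degrees. A call has exactly 8 rows; each row is the pose to reach, as a shift and turn from the pose commanded when the call began; what a row does not reach only later rows make up. A row lasts 1/8 s, in which the tool goes at most 62.5 mm and 10.7 degrees, less where a joint would pass 70% of its speed; a pose out of reach is approached as far as the arm can. A call with a gripper value outside its range is refused whole. OPENING is the finger opening in cm, from 0 to 8.54, set as the call begins (- or left out, the last holds). The fingers move at their own pace and stop on an object; FORCE is the grip in N (left out, the last holds). Time passes only in rows, so rows that repeat a pose let the fingers close, or fill a call up. It gives the time, the measured TCP pose, the force, the opening and the grip force at its end, in the units of the state.
- bot.get_obs(): the state, without advancing time (a new reading comes with each control period).
- bot.camera(name): name is "scene" or "top" or "wrist"; returns a dict with "img" (480x640x3 uint8, red, green, blue), "fovy" (degrees; the focal length in pixels is half the picture's height over the tangent of half this angle, whatever the lens; pixels are square), "cx", "cy" (the principal point, pixels), "R" (3x3) and "t" (3): a world point X has camera coordinates R X + t; the wrist camera has in their place "mount" (4x4, takes a point from camera to tool coordinates, whose origin is the TCP and whose axes are the flange's). Camera axes: x right, y down, z forward; pixel columns grow to the right and rows downward; lengths in m; the calibration is good to about 2 mm. A picture is of the moment at which its call begins: read the wrist's pose just before it. There is no depth.
- bot.job_done(): hands the job in; it is judged then, once.
Trained networks look in a picture, given as the dict that the camera call returned (one of the last four; its "shot" number tells which), for a name from the list of things; names that differ only in an ending like _2 or _b are one class to them, and where a whole thing is asked for, a point or a joint stands for the part that bears it (a point fixed in the world has none). Each returns a list of dicts, best first, with "score" (0 to 1); they miss things now and then, are a little off and sometimes report something else, mostly with a low value. They report only what shows in the picture. A call takes as long as a camera call.
- bot.find_in(thing, picture): "point" ([column, row] in pixels, amid what is visible of it).
- bot.landmark_of(thing, picture): "point" ([column, row] in pixels: a listed point, or the origin of a listed thing).
The state is a dict: "time": time; "q": joint angles; "qd": joint speeds; "joint_efforts": joint torques, N m; "ee_pos": TCP position; "tcp_rot": TCP orientation; "wrist_force": force on the tool from outside, world axes, zero at the start; "torque": the same for the moment, N m; "opening": finger opening in m; "grasp_force": force on a finger pad.
Only numpy, scipy, OpenCV 4.12 (cv2) and the standard library are available. Lean on these libraries where they do the work, as an engineer would, in place of code of your own. Each camera call takes 0.05 s, during which the arm holds its last target. There are 200 camera calls.

## Task

On the desk's power unit, press the rocker switch in front of the white wireless repeater fully over to on (green end down) and the one in front of the idle orange charger fully over to off (red end down), in either order. Press gently with the fingertips; leave the other three switches as they are, all the plugs in their sockets and the other things on the desk where they stand, then draw the hand clear.

Things in the scene. Friction and masses are not known exactly. Their poses are not given: they have to be found in the camera images.
- unit: Power unit, fixed to the desk: dark grey rail 140 mm (x) by 350 mm (y) with five light grey socket modules side by side, 62 mm apart along y, in any order, tops 50 mm above the desk. Each has a rocker switch on its near (-x) part and, 75 mm farther along +x, its socket. Rockers: white bars 50 mm (x) by 24 mm (y) by 8 mm. Origin: centre of the underside, on the desk; z up.
- orange_switch (a point): Pivot of the rocker in front of the orange charger (a plain orange block), 58 mm above the desk. x points from the rocker's near end (red dot) to its far end (green bar) and the socket, y along the row, z up; it does not tilt. Level, the rocker's top is 4 mm above this point. Press 17 mm from the pivot along +x or -x; the spot sinks 7 to 8 mm in all, then gives 1 mm per 4 N more.
- white_switch (a point): Pivot of the rocker in front of the white wireless repeater (white block with two stubby grey aerials), 58 mm above the desk. x points from the rocker's near end (red dot) to its far end (green bar) and the socket, y along the row, z up; it does not tilt. Level, the rocker's top is 4 mm above this point. Press 17 mm from the pivot along +x or -x; the spot sinks 7 to 8 mm in all, then gives 1 mm per 4 N more.
- black_switch (a point): Pivot of the rocker in front of the black adapter, 58 mm above the desk. x points from the rocker's near end (red dot) to its far end (green bar) and the socket, y along the row, z up; it does not tilt. Level, the rocker's top is 4 mm above this point. Press 17 mm from the pivot along +x or -x; the spot sinks 7 to 8 mm in all, then gives 1 mm per 4 N more.
- blue_switch (a point): Pivot of the rocker in front of the blue round timer, 58 mm above the desk. x points from the rocker's near end (red dot) to its far end (green bar) and the socket, y along the row, z up; it does not tilt. Level, the rocker's top is 4 mm above this point. Press 17 mm from the pivot along +x or -x; the spot sinks 7 to 8 mm in all, then gives 1 mm per 4 N more.
- spare_switch (a point): Pivot of the rocker in front of the empty socket (nothing plugged in), 58 mm above the desk. x points from the rocker's near end (red dot) to its far end (green bar) and the socket, y along the row, z up; it does not tilt. Level, the rocker's top is 4 mm above this point. Press 17 mm from the pivot along +x or -x; the spot sinks 7 to 8 mm in all, then gives 1 mm per 4 N more.
- sw_orange (a joint): Tilt of the rocker in front of the orange charger (a plain orange block), rad: +0.22 fully on (far, green end down), -0.22 fully off (near, red end down), 0 level. Turns with friction (1.5 to 3 N at the pressing spot), has no spring, stays where it is left, even half-way. Starts on.
- sw_white (a joint): Tilt of the rocker in front of the white wireless repeater (white block with two stubby grey aerials), rad: +0.22 fully on (far, green end down), -0.22 fully off (near, red end down), 0 level. Turns with friction (1.5 to 3 N at the pressing spot), has no spring, stays where it is left, even half-way. Starts off.
- sw_black (a joint): Tilt of the rocker in front of the black adapter, rad: +0.22 fully on (far, green end down), -0.22 fully off (near, red end down), 0 level. Turns with friction (1.5 to 3 N at the pressing spot), has no spring, stays where it is left, even half-way. Starts on, must stay on.
- sw_blue (a joint): Tilt of the rocker in front of the blue round timer, rad: +0.22 fully on (far, green end down), -0.22 fully off (near, red end down), 0 level. Turns with friction (1.5 to 3 N at the pressing spot), has no spring, stays where it is left, even half-way. Starts on, must stay on.
- sw_spare (a joint): Tilt of the rocker in front of the empty socket (nothing plugged in), rad: +0.22 fully on (far, green end down), -0.22 fully off (near, red end down), 0 level. Turns with friction (1.5 to 3 N at the pressing spot), has no spring, stays where it is left, even half-way. Starts off, must stay off.
- orange_plug (a point): Orange charger, 36 x 36 mm, 42 mm tall, plugged upright into its socket (it could be pulled out upward, and must not be). Point: centre of its top; same axes as its switch.
- white_plug (a point): White wireless repeater, 34 mm (x) x 44 mm (y), 40 mm tall with aerials to 54 mm, plugged upright into its socket (it could be pulled out upward, and must not be). Point: centre of its top; same axes as its switch.
- black_plug (a point): Black adapter, 36 x 40 mm, 36 mm tall, plugged upright into its socket (it could be pulled out upward, and must not be). Point: centre of its top; same axes as its switch.
- blue_plug (a point): Blue round timer with white dial, 38 mm diameter, 40 mm tall, plugged upright into its socket (it could be pulled out upward, and must not be). Point: centre of its top; same axes as its switch.
- mug: Blue mug, 80 mm across, 90 mm tall, handle at its +y. Loose bystander, to be left alone. Origin: centre of its underside.
- stapler: Red and black stapler, 130 x 34 mm, 48 mm tall, long along x. Loose bystander, to be left alone. Origin: centre of its underside.
- calculator: Grey desk calculator, 150 x 110 mm, 14 mm tall. Loose bystander, to be left alone. Origin: centre of its underside.
- mouse: Black cordless mouse, 100 x 58 mm, 32 mm tall, long along x. Loose bystander, to be left alone. Origin: centre of its underside.
- sanitiser: Green bottle, 52 mm across, 140 mm tall. Loose bystander, to be left alone. Origin: centre of its underside.
- pen_pot: Dark steel pen pot with pens, 74 mm across, 145 mm tall with the pens. Loose bystander, to be left alone. Origin: centre of its underside.
- glasses_case: Black hard glasses case, 160 x 60 mm, 45 mm tall, long along x. Loose bystander, to be left alone. Origin: centre of its underside.

How it is judged (in metres and radians):
At the end, for the whole second after the job is handed in: The white repeater's rocker is over to on (above +0.13 rad) and the orange charger's over to off (below -0.13 rad); the black adapter's and blue timer's are still on (above +0.13), the empty socket's still off (below -0.13); every plug is within 6 mm of its start and every bystander within 20 mm (value of joint each of sw_orange, sw_spare below -0.13 rad and value of joint each of sw_white, sw_black, sw_blue above 0.13 rad and distance of each of orange_plug, white_plug, black_plug, blue_plug from where it was at the start of the episode below 0.006 m and distance of each of mug, stapler, calculator, mouse, sanitiser, pen_pot, glasses_case from where it was at the start of the episode below 0.02 m); the robot touches nothing.
It fails at once if the switch of the black adapter, the blue timer or the empty socket was moved (value of joint any of sw_black, sw_blue below 0.1 rad or value of joint sw_spare above -0.1 rad).
It fails at once if a plug was pulled out of its socket (more than 6 mm) (distance of any of orange_plug, white_plug, black_plug, blue_plug from where it was at the start of the episode above 0.006 m).
It fails at once if a bystander on the desk was shifted by more than 20 mm or lifted (distance of any of mug, stapler, calculator, mouse, sanitiser, pen_pot, glasses_case from where it was at the start of the episode above 0.02 m).
It fails at once if the switches, the unit or anything else was hit or pressed with more than 40 N (contact force between any of the fingers, the arm and anything else above 40 N).
It also fails if it takes over 38 s, if anything falls off the work surface, if the arm or the gripper's body presses on something with over 40 N, if the wrist force passes 120 N, or if a joint passes its speed limit or range.

## Working session

There is one attempt and no reset: what is moved stays moved. The work goes in short steps, Python scripts to look and compute and a shell command to move; the robot and the scene stay as the last step left them, time stands still between calls to the robot, and variables do not carry over. Pictures are saved under pics/ and viewed, at most 10 in all, crops included, and the job is handed in when it is done.

```bash
mkdir -p pics; cat > h.py <<'E'
import numpy as np,cv2
from workcell import bot
def ray(c,p):
    f=240/np.tan(np.radians(c["fovy"]/2))
    d=np.array([(p[0]-c["cx"])/f,(p[1]-c["cy"])/f,1.])
    R=np.array(c["R"]);t=np.array(c["t"])
    return -R.T@t,R.T@d
def atz(c,p,z):
    o,d=ray(c,p);return o+d*(z-o[2])/d[2]
def save(c,n): cv2.imwrite("pics/"+n,c["img"][:,:,::-1])
E
python3 - <<'E'
from h import *
o=bot.get_obs();print(o["time"],o["ee_pos"],o["tcp_rot"],o["opening"],bot.nose_length)
for n in("top","scene"):
    c=bot.camera(n);save(c,n+"0.png")
    for s in("orange","white","black","blue","spare"):
        for k,z in(("_switch",.058),("_plug",None)):
            if s=="spare" and z is None: continue
            zz=z or {"orange":.092,"white":.09,"black":.086,"blue":.09}[s]
            for r in bot.landmark_of(s+k,c)[:2]:
                print(n,s+k,round(r["score"],2),np.round(r["point"]),atz(c,r["point"],zz).round(4))
E
```

```text
0.0 [0.20633544 0.50952513 0.20607434] [-1.79920853e+02  1.52008387e-03  1.57953834e+02] 0.08522210700519686 0.008
top orange_switch 0.94 [310. 211.] [0.5672 0.024  0.058 ]
top orange_plug 0.57 [308. 178.] [0.6398 0.0282 0.092 ]
top orange_plug 0.24 [124. 222.] [0.5443 0.4624 0.092 ]
top white_switch 0.67 [362. 204.] [ 0.5819 -0.1004  0.058 ]
top white_plug 0.83 [354. 169.] [ 0.6611 -0.0819  0.09  ]
top black_switch 0.6 [289. 221.] [0.5452 0.0761 0.058 ]
top black_plug 0.85 [280. 189.] [0.6165 0.0946 0.086 ]
top black_plug 0.16 [386. 198.] [ 0.5895 -0.1561  0.086 ]
top blue_switch 0.7 [335. 209.] [ 0.5718 -0.0349  0.058 ]
top blue_switch 0.63 [306. 179.] [0.6453 0.0337 0.058 ]
top blue_plug 0.72 [329. 174.] [ 0.6487 -0.0219  0.09  ]
top blue_plug 0.23 [304. 178.] [0.6418 0.037  0.09  ]
top spare_switch 0.83 [385. 199.] [ 0.5939 -0.1554  0.058 ]
scene orange_switch 0.88 [358. 254.] [0.568  0.0242 0.058 ]
scene orange_plug 0.63 [386. 252.] [0.6291 0.0403 0.092 ]
scene orange_plug 0.48 [367. 234.] [0.5669 0.0614 0.092 ]
scene white_switch 0.88 [339. 295.] [ 0.5899 -0.0934  0.058 ]
scene white_switch 0.57 [365. 231.] [0.5497 0.0881 0.058 ]
scene white_plug 0.81 [370. 299.] [ 0.6581 -0.0812  0.09  ]
scene black_switch 0.57 [363. 230.] [0.5427 0.088  0.058 ]
scene black_plug 0.8 [397. 231.] [0.6178 0.1101 0.086 ]
scene blue_plug 0.58 [381. 276.] [ 0.6487 -0.0198  0.09  ]
scene blue_plug 0.38 [336. 292.] [ 0.5893 -0.1069  0.09  ]
scene spare_switch 0.95 [327. 317.] [ 0.5961 -0.154   0.058 ]
```

View pics/top0.png

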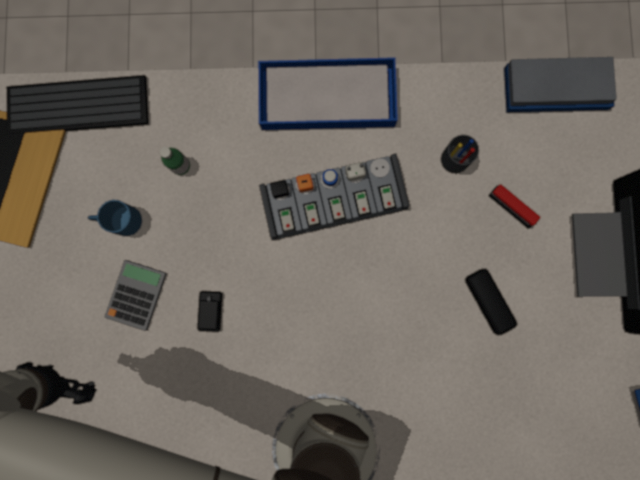

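View pics/scene0.png

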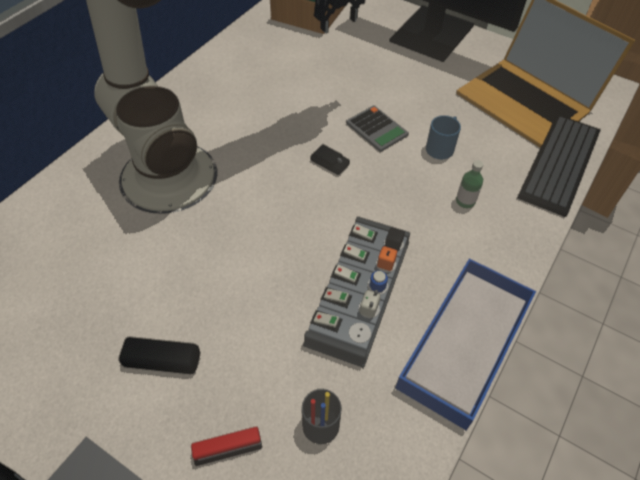

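The top picture shows the unit turned about 12°, with black (280,188), orange (305,183), blue (330,178), white (355,171) and the empty socket (380,168), left to right. The rockers are in front at about rows 197–220. The scene view agrees. I'll close the fingers and hover over the unit.

```bash
python3 -m inch '[[2,-3.2,0,-4],[5,-8,0,-12],[8,-13,0,-20],[11,-18,0,-28],[14,-23,0,-36],[17,-28,0,-44],[20,-33,0,-50],[23,-37,0,-56]]' 0 20 && python3 -m inch '[[3,-5,0,0],[6,-10,0,0],[9,-14,0,0],[11,-17,0,0],[11,-17,0,0],[11,-17,0,0],[11,-17,0,0],[11,-17,0,0]]'
```

```text
time: 2.0
ee_pos: [0.4372, 0.1378, 0.2072]
tcp_rot: [179.9, -0.0, 101.7]
wrist_force: [0.6, 1.1, 0.4]
opening: 0.0001
grasp_force: 0.0
time: 3.0
ee_pos: [0.5462, -0.0294, 0.2071]
tcp_rot: [180.0, 0.0, 102.0]
wrist_force: [0.2, 0.2, 0.4]
opening: 0.0
grasp_force: 0.0
```

```bash
cat >> h.py <<'E'
from scipy.spatial.transform import Rotation as Ro
def wrist():
    o=bot.get_obs();c=bot.camera("wrist")
    T=np.eye(4);T[:3,:3]=Ro.from_euler("xyz",o["tcp_rot"],degrees=True).as_matrix();T[:3,3]=o["ee_pos"]
    M=np.linalg.inv(T@np.array(c["mount"]));c["R"]=M[:3,:3];c["t"]=M[:3,3]
    return o,c
E
python3 - <<'E'
from h import *
o,c=wrist();print(o["time"],o["ee_pos"],o["tcp_rot"],o["opening"],bot.nose_length,o["wrist_force"])
save(c,"w1.png")
for s in("orange","white","black","blue","spare"):
    for r in bot.landmark_of(s+"_switch",c)[:2]:
        print(s,round(r["score"],2),np.round(r["point"]),atz(c,r["point"],.058).round(4))
E
```

```text
3.0 [ 0.54621392 -0.02942892  0.20714978] [1.79967373e+02 4.14674000e-03 1.02020298e+02] 4.2815382701521924e-05 0.008 [0.16519396 0.22341656 0.36409675]
orange 0.59 [345. 158.] [0.5573 0.0189 0.058 ]
white 0.76 [345. 294.] [ 0.585  -0.1001  0.058 ]
black 0.83 [350.  72.] [0.5462 0.0824 0.058 ]
blue 0.86 [346. 227.] [ 0.5712 -0.038   0.058 ]
```

View pics/w1.png

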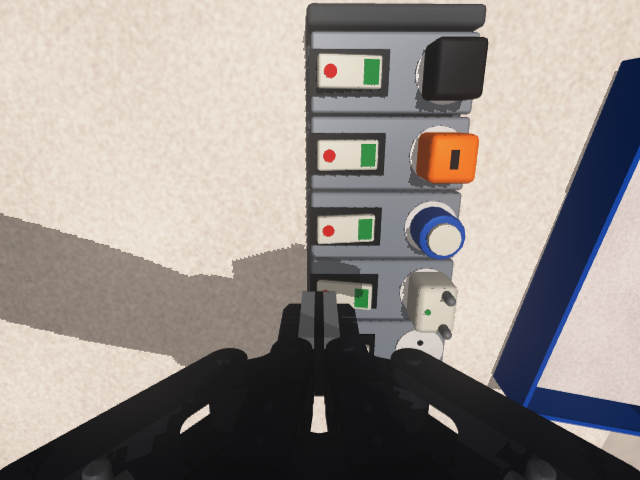

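The wrist picture shows the rockers at (350,72), (348,155), (346,228) and (345,294), with the aerials on the white plug at (450,300). Before pressing at this yaw I'll check how far the finger linkage reaches out beside the aerials.

```bash
python3 - <<'E'
from h import *
c=bot.camera("wrist");M=np.array(c["mount"]);print(M.round(3))
f=240/np.tan(np.radians(c["fovy"]/2))
for p in [(303,292),(337,292),(284,310),(358,310),(275,345),(362,345),(235,350),(415,350),(195,352),(440,352)]:
    d=M[:3,:3]@np.array([(p[0]-c["cx"])/f,(p[1]-c["cy"])/f,1]);o=M[:3,3]
    print(p,[(o+d*(x-o[0])/d[0]).round(3) for x in(-.011,.0,.011)])
E
```

```text
[[ 0.    -0.955 -0.298  0.075]
 [ 1.     0.     0.    -0.001]
 [-0.    -0.298  0.955 -0.169]
 [ 0.     0.     0.     1.   ]]
(303, 292) [array([-0.011, -0.009,  0.014]), array([ 0.   , -0.008, -0.009]), array([ 0.011, -0.007, -0.033])]
(337, 292) [array([-0.011,  0.009,  0.014]), array([ 0.   ,  0.008, -0.009]), array([ 0.011,  0.006, -0.033])]
(284, 310) [array([-0.011, -0.017, -0.006]), array([ 0.   , -0.015, -0.027]), array([ 0.011, -0.013, -0.047])]
(358, 310) [array([-0.011,  0.018, -0.006]), array([ 0.   ,  0.015, -0.027]), array([ 0.011,  0.013, -0.047])]
(275, 345) [array([-0.011, -0.018, -0.035]), array([ 0.   , -0.016, -0.052]), array([ 0.011, -0.014, -0.069])]
(362, 345) [array([-0.011,  0.017, -0.035]), array([ 0.   ,  0.014, -0.052]), array([ 0.011,  0.012, -0.069])]
(235, 350) [array([-0.011, -0.034, -0.039]), array([ 0.   , -0.029, -0.055]), array([ 0.011, -0.025, -0.072])]
(415, 350) [array([-0.011,  0.037, -0.039]), array([ 0.   ,  0.032, -0.055]), array([ 0.011,  0.027, -0.072])]
(195, 352) [array([-0.011, -0.049, -0.04 ]), array([ 0.   , -0.043, -0.056]), array([ 0.011, -0.037, -0.073])]
(440, 352) [array([-0.011,  0.046, -0.04 ]), array([ 0.   ,  0.04 , -0.056]), array([ 0.011,  0.034, -0.073])]
```

Knuckles reach ±45 mm at aerial height, so I'll turn the hand 90° to spread the fingers along the row, well away from the plugs.

```bash
python3 -m inch '[[0.7,-0.8,-0.5,-10],[1.6,-1.8,-1.5,-20],[2.5,-2.8,-3,-30],[3.5,-3.9,-4.5,-40],[4.5,-5,-6,-50],[5.4,-6,-7,-60],[5.9,-6.5,-7,-70],[5.9,-6.5,-7,-80]]' && python3 -m inch '[[0,0,0,-5],[0,0,0,-10],[0,0,-1.5,-10],[0,0,-3,-10],[0,0,-4.2,-10],[0,0,-5,-10],[0,0,-5.2,-10],[0,0,-5.2,-10]]'
python3 - <<'E'
from h import *
o,c=wrist();print(o["q"]);save(c,"w2.png")
for s in("orange","white","black","blue","spare"):
    for r in bot.landmark_of(s+"_switch",c)[:2]:
        print(s,round(r["score"],2),np.round(r["point"]),atz(c,r["point"],.058).round(4))
E
```

```text
time: 4.35
ee_pos: [0.6056, -0.0957, 0.1362]
tcp_rot: [-180.0, 0.0, 21.6]
wrist_force: [0.2, 0.3, 0.5]
opening: 0.0003
grasp_force: 0.0
time: 5.35
ee_pos: [0.6056, -0.0952, 0.085]
tcp_rot: [180.0, -0.0, 12.0]
wrist_force: [-0.1, -0.3, 1.1]
opening: -0.0002
grasp_force: 0.0
[-8.93895189e+00  1.28885787e+01  5.52285183e+00  8.26157691e+01
  2.69670121e-03  1.59103133e+02]
orange 0.92 [ 95. 301.] [0.557  0.0225 0.058 ]
white 0.77 [316. 303.] [ 0.5818 -0.0993  0.058 ]
blue 0.78 [208. 300.] [ 0.5713 -0.0396  0.058 ]
blue 0.35 [ 94. 303.] [0.5559 0.0227 0.058 ]
spare 0.71 [427. 302.] [ 0.5956 -0.1605  0.058 ]
```

View pics/w2.png

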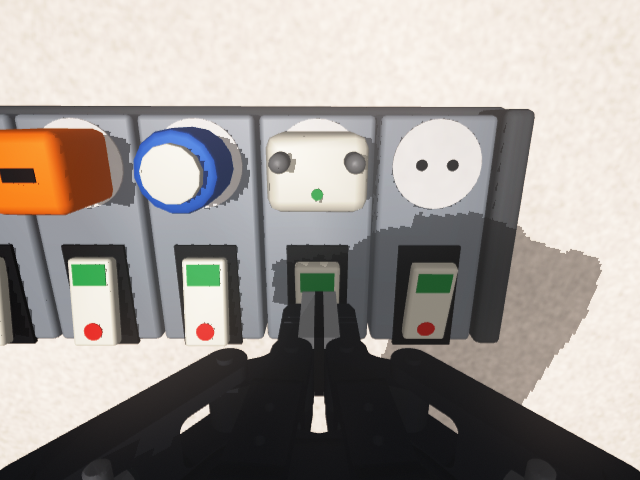

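The hand is over the far (green) end of the white rocker (about (317,285)) and centred sideways; the plugs and neighbouring rockers are clear. Now I'll press.

```bash
python3 -m inch '[[-0.2,0,-0.4,0],[-0.2,0,-0.8,0],[-0.2,0,-1.1,0],[-0.2,0,-1.3,0],[-0.2,0,-1.5,0],[-0.2,0,-1.7,0],[-0.2,0,-1.7,0],[-0.2,0,-1.7,0]]'
```

```text
time: 6.65
ee_pos: [0.6035, -0.0952, 0.0679]
tcp_rot: [180.0, -0.0, 12.0]
wrist_force: [-0.3, 0.1, 0.1]
opening: -0.0001
grasp_force: 0.0
```

```bash
python3 -m inch '[[0,0,-0.05,0],[0,0,-0.1,0],[0,0,-0.15,0],[0,0,-0.2,0],[0,0,-0.25,0],[0,0,-0.3,0],[0,0,-0.3,0],[0,0,-0.3,0]]'
```

```text
time: 7.65
ee_pos: [0.6035, -0.0952, 0.0648]
tcp_rot: [180.0, -0.0, 12.0]
wrist_force: [0.4, -0.3, -0.2]
opening: 0.0001
grasp_force: 0.0
```

```bash
python3 - <<'E'
from h import *
o,c=wrist();print(o["ee_pos"],o["wrist_force"])
a=cv2.resize(c["img"][220:360,230:480],None,fx=2,fy=2,interpolation=cv2.INTER_CUBIC)
s=bot.camera("scene");b=cv2.resize(s["img"][200:350,290:430],(500,536),interpolation=cv2.INTER_CUBIC)
b=b[:,:]
im=np.zeros((580,800,3),np.uint8);im[:210,:290]=cv2.resize(a,(290,210))[:, :290];im[:536,300:800]=b
cv2.imwrite("pics/m3.png",im[:,:,::-1])
E
```

```text
[ 0.60346097 -0.0952283   0.06478405] [ 0.35745972 -0.33248313 -0.19674827]
```

View pics/m3.png

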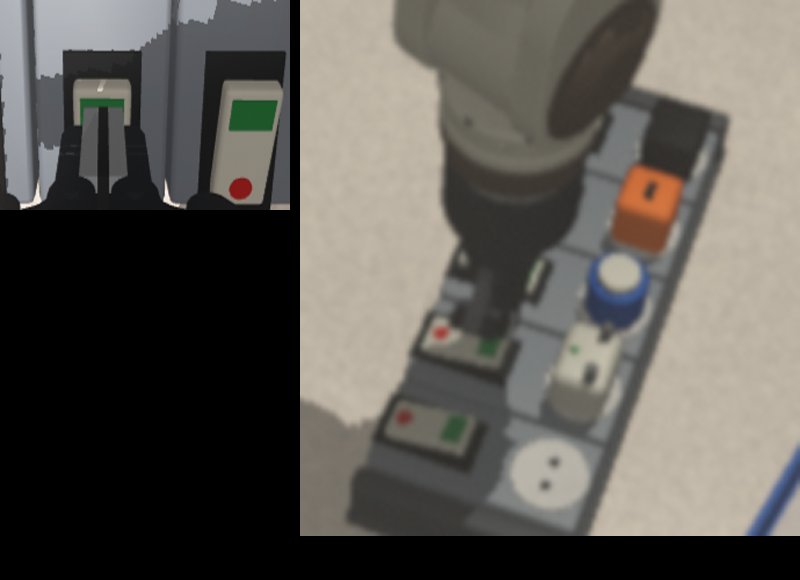

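The fingertip is on or just above the green end (at (100,105) in the left crop). No load registers yet, so I'll go a bit deeper.

```bash
python3 -m inch '[[0,0,-0.05,0],[0,0,-0.1,0],[0,0,-0.15,0],[0,0,-0.2,0],[0,0,-0.25,0],[0,0,-0.3,0],[0,0,-0.3,0],[0,0,-0.3,0]]'
```

```text
time: 8.75
ee_pos: [0.6034, -0.0952, 0.0618]
tcp_rot: [-180.0, 0.0, 12.0]
wrist_force: [-0.6, -0.7, 0.0]
opening: 0.0
grasp_force: 0.0
```

```bash
python3 - <<'E'
from h import *
o,c=wrist();s=bot.camera("scene");print(o["wrist_force"])
def pr(c,X):
    f=240/np.tan(np.radians(c["fovy"]/2));p=np.array(c["R"])@X+np.array(c["t"]);return (p[:2]/p[2]*f+[c["cx"],c["cy"]]).round(1)
R=Ro.from_euler("xyz",o["tcp_rot"],degrees=True).as_matrix()
for x in(-.011,0,.011):
  for z in(.008,-.003,-.015): 
    X=o["ee_pos"]+R@[x,0,z];print(x,z,pr(c,X),pr(s,X))
u=np.array([.978,.208,0]);P=np.array([.5835,-.0993,.062])
for t in(.22,-.22):
  print(t,[ (pr(c,P+u*a*np.cos(t)-np.array([0,0,np.sin(t)*a])),pr(s,P+u*a*np.cos(t)-np.array([0,0,np.sin(t)*a]))) for a in(-.025,.025)])
im=np.zeros((600,800,3),np.uint8)
im[:480,:400]=cv2.resize(c["img"][240:360,270:370],(400,480),interpolation=cv2.INTER_CUBIC)
im[:480,400:]=cv2.resize(s["img"][250:340,300:375],(400,480),interpolation=cv2.INTER_CUBIC)
cv2.imwrite("pics/m4.png",im[:480,:,::-1])
E
```

```text
[-0.63263065 -0.68608155  0.00814885]
-0.011 0.008 [317.  296.9] [339.2 298.2]
-0.011 -0.003 [316.9 307. ] [339.4 295.6]
-0.011 -0.015 [316.8 319.5] [339.6 292.7]
0 0.008 [317.  276.8] [344.  299.8]
0 -0.003 [316.9 286. ] [344.2 297.2]
0 -0.015 [316.7 297.3] [344.5 294.3]
0.011 0.008 [316.9 256. ] [348.8 301.4]
0.011 -0.003 [316.8 264.2] [349.1 298.8]
0.011 -0.015 [316.7 274.2] [349.4 295.9]
0.22 [(array([316.6, 370.5]), array([324.8, 290. ])), (array([316.6, 271.4]), array([345.8, 299.7]))]
-0.22 [(array([316.8, 357.5]), array([324.7, 292.6])), (array([316.4, 280.3]), array([346.1, 297.1]))]
```

View pics/m4.png

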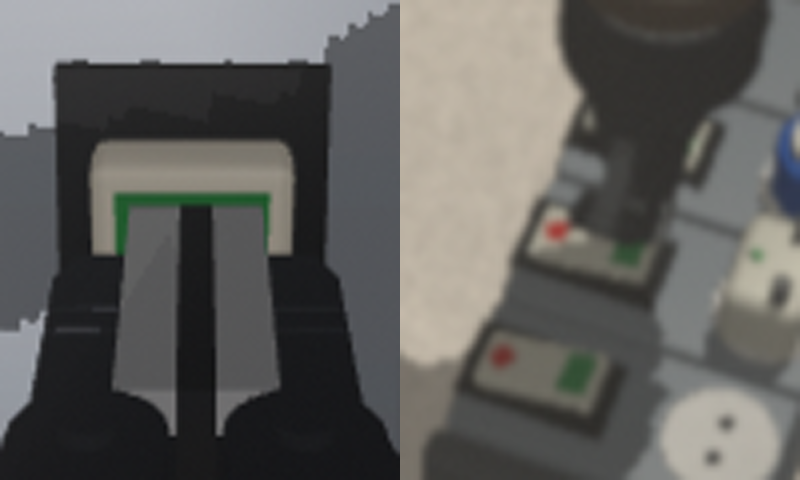

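The fingertips look about 15 mm shorter than nominal: the wrist view shows them at row 291 where 277 was expected, and the scene view at (342,295). The rocker has not been touched yet, so I'll keep descending in guarded steps.

```bash
python3 -m inch '[[0,0,-0.1,0],[0,0,-0.2,0],[0,0,-0.3,0],[0,0,-0.4,0],[0,0,-0.5,0],[0,0,-0.6,0],[0,0,-0.6,0],[0,0,-0.6,0]]'
```

```text
time: 9.85
ee_pos: [0.6035, -0.0952, 0.0558]
tcp_rot: [-180.0, -0.0, 12.0]
wrist_force: [-0.1, -0.8, -0.5]
opening: 0.0004
grasp_force: 0.0
```

```bash
python3 -m inch '[[0,0,-0.1,0],[0,0,-0.2,0],[0,0,-0.3,0],[0,0,-0.4,0],[0,0,-0.5,0],[0,0,-0.5,0],[0,0,-0.5,0],[0,0,-0.5,0]]'; python3 - <<'E'
from h import *
o,c=wrist();s=bot.camera("scene");print(o["wrist_force"])
im=np.zeros((480,800,3),np.uint8)
im[:480,:400]=cv2.resize(c["img"][240:360,270:370],(400,480),interpolation=cv2.INTER_CUBIC)
im[:480,400:]=cv2.resize(s["img"][250:340,300:375],(400,480),interpolation=cv2.INTER_CUBIC)
cv2.imwrite("pics/m5.png",im[:480,:,::-1])
E
```

```text
time: 10.85
ee_pos: [0.6035, -0.0953, 0.0509]
tcp_rot: [180.0, -0.0, 11.9]
wrist_force: [0.5, 0.3, 0.5]
opening: -0.0001
grasp_force: 0.0
[0.45384154 0.28068762 0.50060368]
```

View pics/m5.png

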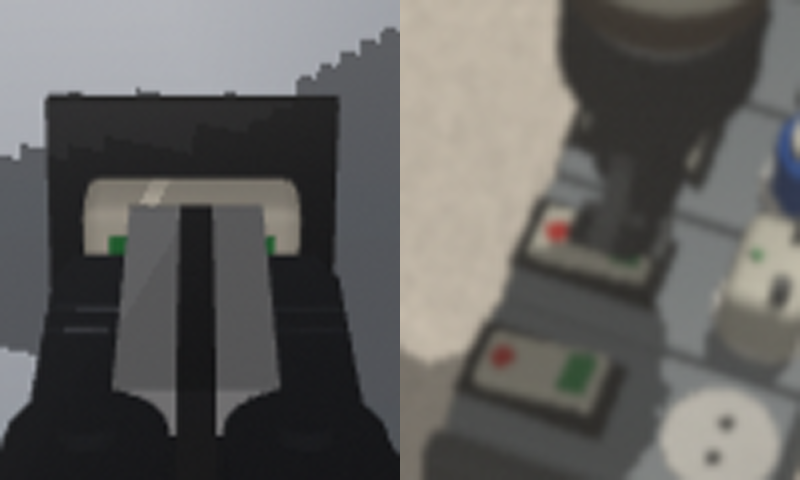

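No contact yet. The red dot has not moved (557,232), and the tips at (610,255) in the right crop are close above the green bar. I'll keep going.

```bash
python3 -m inch '[[0,0,-0.1,0],[0,0,-0.2,0],[0,0,-0.3,0],[0,0,-0.4,0],[0,0,-0.5,0],[0,0,-0.5,0],[0,0,-0.5,0],[0,0,-0.5,0]]'
```

```text
time: 11.95
ee_pos: [0.6035, -0.0952, 0.0458]
tcp_rot: [180.0, -0.0, 12.0]
wrist_force: [0.8, -0.0, -0.3]
opening: -0.0
grasp_force: 0.0
```

```bash
python3 - <<'E'
from h import *
o,c=wrist();s=bot.camera("scene")
print(o["time"],o["wrist_force"],o["torque"],o["ee_pos"])
def red(im):
    im=im.astype(int);m=(im[...,0]-np.maximum(im[...,1],im[...,2])>50)
    m[:, :300]=0;m[:225]=0;m[335:]=0;m[:,372:]=0
    n,l,st,ce=cv2.connectedComponentsWithStats(m.astype(np.uint8))
    return [(st[i,4],ce[i].round(1)) for i in range(1,n)]
print(red(cv2.imread("pics/scene0.png")[:,:,::-1]));print(red(s["img"]))
save(s,"s6full.png");save(c,"w6full.png")
im=np.zeros((480,800,3),np.uint8)
im[:,:400]=cv2.resize(c["img"][240:360,270:370],(400,480),interpolation=cv2.INTER_CUBIC)
im[:,400:]=cv2.resize(s["img"][260:320,315:365],(400,480),interpolation=cv2.INTER_CUBIC)
cv2.imwrite("pics/m6.png",im[:,:,::-1])
E
```

```text
11.95 [ 0.75053039 -0.02555589 -0.29198832] [-0.04677948 -0.00762055 -0.00859559] [ 0.60348714 -0.09521395  0.04583028]
[(np.int32(7), array([357.3, 228. ])), (np.int32(7), array([348.7, 248. ])), (np.int32(9), array([339.3, 268.9])), (np.int32(8), array([328.9, 292.9])), (np.int32(10), array([318.5, 316.2]))]
[(np.int32(9), array([329., 293.])), (np.int32(1), array([319., 316.]))]
```

View pics/m6.png

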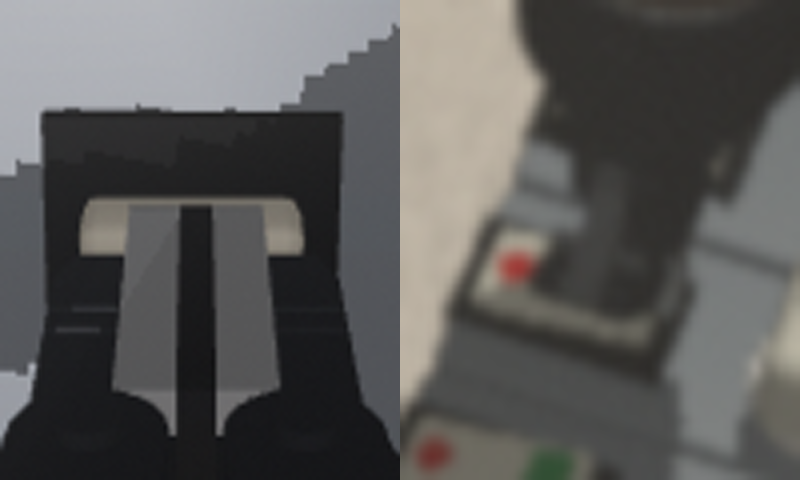

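The red dot still has not moved ((329,293) against (328.9,292.9) before), so there is no contact yet. The fingers really are short, so I'll press by contact force. I'm also moving back 3.5 mm so the gripper body stays clear of the repeater.

```bash
python3 -m inch '[[-0.2,0,0,0],[-0.35,0,-0.1,0],[-0.35,0,-0.2,0],[-0.35,0,-0.3,0],[-0.35,0,-0.4,0],[-0.35,0,-0.5,0],[-0.35,0,-0.5,0],[-0.35,0,-0.5,0]]'
```

```text
time: 13.05
ee_pos: [0.6001, -0.0952, 0.0409]
tcp_rot: [180.0, -0.0, 12.0]
wrist_force: [0.9, 0.2, 2.4]
opening: 0.0001
grasp_force: 0.6
```

Contact at 2.4 N. I'll press on slowly.

```bash
python3 -m inch '[[0,0,-0.08,0],[0,0,-0.16,0],[0,0,-0.24,0],[0,0,-0.32,0],[0,0,-0.4,0],[0,0,-0.4,0],[0,0,-0.4,0],[0,0,-0.4,0]]'; python3 - <<'E'
from h import *
s=bot.camera("scene");o=bot.get_obs();print(o["wrist_force"])
im=s["img"].astype(int);m=(im[...,0]-np.maximum(im[...,1],im[...,2])>50);m[:,:300]=0;m[:225]=0;m[310:]=0;m[:,372:]=0
print(np.argwhere(m).mean(0)[::-1])
E
```

```text
time: 14.05
ee_pos: [0.6, -0.0952, 0.0369]
tcp_rot: [180.0, -0.0, 12.0]
wrist_force: [1.6, 0.3, 2.0]
opening: -0.0001
grasp_force: 1.1
[ 1.1577769  -0.61425131  3.04489644]
[328.875 291.875]
```

```bash
python3 -m inch '[[0,0,-0.05,0],[0,0,-0.1,0],[0,0,-0.15,0],[0,0,-0.2,0],[0,0,-0.25,0],[0,0,-0.3,0],[0,0,-0.3,0],[0,0,-0.3,0]]'
```

```text
time: 15.1
ee_pos: [0.6005, -0.0951, 0.0341]
tcp_rot: [180.0, -0.1, 12.0]
wrist_force: [5.4, 1.0, 5.8]
opening: 0.0001
grasp_force: 3.0
```

```bash
python3 -m inch '[[0,0,-0.03,0],[0,0,-0.06,0],[0,0,-0.1,0],[0,0,-0.13,0],[0,0,-0.16,0],[0,0,-0.2,0],[0,0,-0.2,0],[0,0,-0.2,0]]'
```

```text
time: 16.1
ee_pos: [0.6006, -0.0952, 0.0328]
tcp_rot: [180.0, -0.1, 12.0]
wrist_force: [2.7, 2.5, 9.6]
opening: -0.0
grasp_force: 5.0
```

Force is 9.6 N with the rocker against its stop. I'll lift, move to the near end of the orange rocker, and check the white one on the way.

```bash
python3 -m inch '[[0,0,2,0],[0,0,4.5,0],[-1.5,3,5,0],[-3,6,5,0],[-4.5,9,5,0],[-5.9,11.4,5,0],[-5.9,11.4,4,0],[-5.9,11.4,3,0]]'; python3 - <<'E'
from h import *
o,c=wrist();s=bot.camera("scene");print(o["wrist_force"],o["ee_pos"])
for n in("orange","white","blue"):
    for r in bot.landmark_of(n+"_switch",c)[:1]: print(n,round(r["score"],2),np.round(r["point"]),atz(c,r["point"],.058).round(4))
im=np.zeros((480,800,3),np.uint8)
im[:,:400]=cv2.resize(s["img"][220:340,300:400],(400,480),interpolation=cv2.INTER_CUBIC)
im[:300,400:]=cv2.resize(c["img"][180:420,160:480],(400,300))
cv2.imwrite("pics/m7.png",im[:,:,::-1])
E
```

```text
time: 17.1
ee_pos: [0.5405, 0.0183, 0.0605]
tcp_rot: [180.0, 0.1, 12.0]
wrist_force: [0.2, -0.5, 0.1]
opening: -0.0
grasp_force: 0.0
[ 0.17888452 -0.5485492   0.12440293] [0.54049873 0.01830264 0.06051214]
orange 0.94 [315. 247.] [0.5575 0.0229 0.058 ]
white 0.92 [581. 250.] [ 0.5822 -0.1005  0.058 ]
blue 0.92 [448. 248.] [ 0.5702 -0.0385  0.058 ]
```

View pics/m7.png

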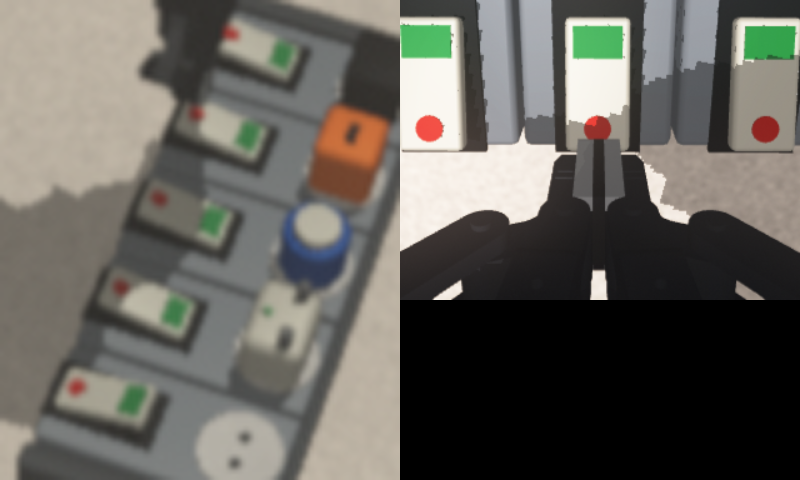

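White now looks the same as the switches that are on, and its neighbours are unchanged. The hand is over orange's red dot (597,128). Now pressing that end.

```bash
python3 -m inch '[[0,0,-0.8,0],[0,0,-1.5,0],[0,0,-1.7,0],[0,0,-1.9,0],[0,0,-2.1,0],[0,0,-2.3,0],[0,0,-2.3,0],[0,0,-2.3,0]]' && python3 -m inch '[[0,0,-0.08,0],[0,0,-0.16,0],[0,0,-0.24,0],[0,0,-0.32,0],[0,0,-0.4,0],[0,0,-0.4,0],[0,0,-0.4,0],[0,0,-0.4,0]]'
```

```text
time: 18.35
ee_pos: [0.541, 0.0188, 0.0389]
tcp_rot: [-180.0, -0.0, 12.0]
wrist_force: [-0.2, 0.3, 0.0]
opening: -0.0001
grasp_force: 0.2
time: 19.35
ee_pos: [0.541, 0.0188, 0.0348]
tcp_rot: [-180.0, -0.0, 12.0]
wrist_force: [-2.9, -0.6, 2.8]
opening: -0.0002
grasp_force: 1.6
```

```bash
python3 -m inch '[[0,0,-0.04,0],[0,0,-0.08,0],[0,0,-0.12,0],[0,0,-0.16,0],[0,0,-0.2,0],[0,0,-0.25,0],[0,0,-0.25,0],[0,0,-0.25,0]]'
```

```text
time: 20.35
ee_pos: [0.541, 0.0188, 0.0328]
tcp_rot: [180.0, -0.0, 12.0]
wrist_force: [-5.0, -0.7, 7.4]
opening: 0.0004
grasp_force: 4.5
```

```bash
python3 -m inch '[[0,0,-0.03,0],[0,0,-0.06,0],[0,0,-0.09,0],[0,0,-0.12,0],[0,0,-0.15,0],[0,0,-0.15,0],[0,0,-0.15,0],[0,0,-0.15,0]]'
```

```text
time: 21.35
ee_pos: [0.5411, 0.0188, 0.0318]
tcp_rot: [180.0, -0.0, 12.0]
wrist_force: [-7.2, -0.6, 12.6]
opening: 0.0005
grasp_force: 6.4
```

12.6 N, against the stop. Lifting clear and checking all the switches.

```bash
python3 -m inch '[[0,0,2,0],[0,0,5,0],[-2,0.5,9,0],[-5,1,13,0],[-9,2,15,0],[-13,3,15,0],[-16,4,15,0],[-16,4,15,0]]' && python3 -m inch '[[0,3,1,0],[0,7,1,0],[0,12,1,0],[0,17,1,0],[0,20,1,0],[0,20,1,0],[0,20,1,0],[0,20,1,0]]'; python3 - <<'E'
from h import *
s=bot.camera("scene");t=bot.camera("top");print(bot.get_obs()["wrist_force"])
im=np.zeros((480,800,3),np.uint8)
im[:,:400]=cv2.resize(s["img"][215:335,300:400],(400,480),interpolation=cv2.INTER_CUBIC)
im[:300,400:]=cv2.resize(t["img"][150:255,255:415],(400,262),interpolation=cv2.INTER_CUBIC)[:300] if 0 else cv2.resize(t["img"][150:255,260:400],(400,300),interpolation=cv2.INTER_CUBIC)
cv2.imwrite("pics/m8.png",im[:,:,::-1])
def red(im):
    im=im.astype(int);m=(im[...,0]-np.maximum(im[...,1],im[...,2])>50)
    m[:, :300]=0;m[:220]=0;m[335:]=0;m[:,372:]=0
    n,l,st,ce=cv2.connectedComponentsWithStats(m.astype(np.uint8))
    return [(int(st[i,4]),ce[i].round(1).tolist()) for i in range(1,n)]
a=cv2.imread("pics/scene0.png")[:,:,::-1];print(red(a));print(red(s["img"]))
E
```

```text
time: 22.35
ee_pos: [0.3804, 0.0594, 0.1813]
tcp_rot: [-180.0, -0.1, 12.0]
wrist_force: [0.1, -0.2, -0.3]
opening: -0.0004
grasp_force: 0.0
time: 23.35
ee_pos: [0.4152, 0.137, 0.1909]
tcp_rot: [-177.3, 0.1, 16.4]
wrist_force: [-0.3, 1.2, 0.1]
opening: -0.0002
grasp_force: 0.0
[ 0.86710012  0.01902106 -0.18610142]
[(7, [357.3, 228.0]), (7, [348.7, 248.0]), (9, [339.3, 268.9]), (8, [328.9, 292.9]), (10, [318.5, 316.2])]
[(9, [357.3, 227.9]), (6, [348.0, 249.5]), (9, [339.3, 268.9]), (9, [329.9, 291.3]), (11, [318.5, 316.4])]
```

View pics/m8.png

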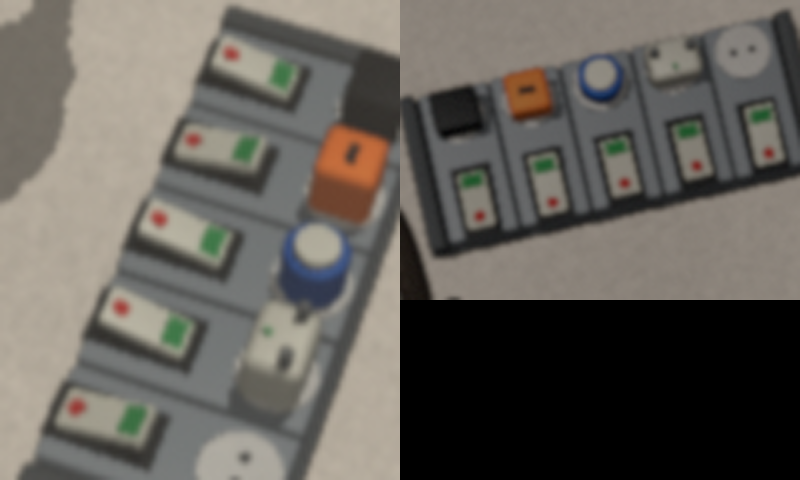

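The picture shows white (145,325) tilted like the on switches and orange (220,150) tilted like the off spare. Their red dots moved by -1.6 px and +1.5 px, nearly the full swing. The other switches and all the plugs are unchanged.

```bash
python3 -c "
from workcell import bot
print(bot.job_done())"
```

```text
the job is handed in; nothing more can be done
None
```

The job is handed in: the white repeater's rocker is pressed fully on and the orange charger's fully off (peak reading about 13 N), the last pictures show the other switches and plugs unchanged, and the hand is clear; `job_done()` gave no verdict.

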